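Push a grating insert over the lip into its pocket in a slicer bed

TASK

Put the steel grating insert into the white slicer bed: lay it flat on the feed deck between the rails with its nose towards the bridge and let go of it, then push it along by its grip, over the raised lip and under the bridge, until it has dropped flat into the pocket and its nose butts against the end stop. Feel for the stop and push gently, never ramming or forcing the insert against the lip or the stop, and leave the tin, the tumbler and the spice jar where they stand.

Things in the scene. Friction and masses are not known exactly. Their poses are not given: they have to be found in the camera images.
- slicer: Fixed white plastic slicer bed, 270 (x) x 108 (y) x 41 mm high. Origin under its centre on the worktop, z up; its +x is the direction to push: from the open feed deck (x = -135 to -16 mm) over the lip (x about 0) into the pocket and under the bridge (+x end). Feed deck and pocket floor are at one level, 24 mm above the worktop.
- deck (a point): Middle of the feed deck's surface (slicer x = -70 mm, 24 mm above the worktop); axes as the slicer's. Side rails rise 8 mm above the deck, 82 mm apart along the feed deck; at x = -25 to -5 mm they narrow by a funnel to 76 mm, the width along the pocket. An insert laid with its centre 62 to 82 mm before the slicer's centre lies flat on the deck, short of the lip.
- lip (a point): Middle of the lip's crest at its pocket-side edge (slicer x = +2 mm, 27 mm above the worktop). The lip is a rigid steel ridge across the bed, 3 mm high: a 14 degree ramp on the feed side from x = -14 mm, a flat crest from -2 to +2 mm, then an upright face down to the pocket floor. Sliding an insert over it takes some 2 to 8 N; if it stalls there, ease off, push higher or with a slight lift.
- seat (a point): Middle of the pocket's floor (slicer x = +47.75 mm, 24 mm above the worktop). The pocket starts at the lip's upright face (x = +2 mm) and ends at a rigid, clamped steel end stop hidden under the bridge. The stop's face stands anywhere from x = +93.5 to +113.5 mm (clamped differently each time, never reported), so the pocket is 1.5 to 21.5 mm longer than the insert: find the stop by feel.
- bridge (a point): Middle of the bridge's front edge, at its underside (slicer x = +85.5 mm, 36 mm above the worktop). The bridge covers the pocket's end from there on, underside 12 mm above the pocket floor, top 17 mm above it with a small screw head on it, so the insert cannot be lowered straight in: its nose must slide 8 mm or more under the bridge.
- plate (a point): Centre of the loose insert's steel plate, halfway up its 5 mm thickness. The plate is 90 (its x) x 72 (its y) x 5 mm, about 0.2 kg, dotted with dark teeth in front of the grip; its +x edge, the one further from the grip, is the nose and goes first; z is up.
- grip (a point): Centre of the insert's black upright cross grip: a bar 10 mm thick (insert x), 44 mm long (insert y) and 22 mm tall on the plate's top. This point is 22 mm behind the plate's centre (towards the tail, insert -x) and 16 mm above the plate's underside; the bar's top is 27 mm above that. Pinch its 10 mm thickness to lift; push on its tail side.
- tin: A low food tin, 75 mm across and 58 mm tall, standing on the worktop; a bystander. Origin at the centre of its underside.
- tumbler: A clear glass tumbler, 81 mm across and 93 mm tall; a bystander. Origin at the centre of its underside.
- spice: A spice jar with a green cap, 46 mm across and 106 mm tall; a bystander. Origin at the centre of its underside.

How it is judged (in metres and radians):
On the way:
1. the insert lies flat and let go on the feed deck between the rails, nose towards the bridge and short of the lip (x of plate in the frame of slicer between -0.09 and -0.054 m and x of grip in the frame of slicer below -0.07 m and z of plate in the frame of slicer between 0.0245 and 0.0285 m and angle between plate's own z axis and vertical below 0.04 rad and angle between the x axis of plate and the x axis of slicer, either way round below 0.3 rad and contact force between the fingers and insert below 0.2 N), for 0.1 s.
At the end, for the whole second after the job is handed in: the insert lies flat in the pocket, nose first, its tail dropped behind the lip: nose within 2 mm of the end stop's face, underside within 1.2 mm of the pocket floor, tilted less than 0.02 rad, at rest and let go (x of plate in the frame of stop_face between -0.047 and -0.044 m and x of grip in the frame of stop_face below -0.06 m and z of plate in the frame of seat below 0.0037 m and angle between plate's own z axis and vertical below 0.02 rad and linear speed of insert below 0.01 m/s); the robot touches nothing.
It fails at once if past the feed deck, the insert is rammed, pressed or forced against the slicer bed with over 20 N (x of plate in the frame of slicer above -0.054 m and contact force between insert and slicer above 20 N).
It fails at once if the tin, the tumbler or the spice jar is moved by over 10 mm (distance of any of tin, tumbler, spice from where it was at the start of the episode above 0.01 m).
It also fails if it takes over 54 s, if anything falls off the work surface, if the arm or the gripper's body presses on something with over 40 N, if the wrist force passes 120 N, or if a joint passes its speed limit or range.

ROBOT

A 6-joint arm with a two-finger parallel gripper is mounted at the origin on a cart in front of the work surface, level with it; the furniture and walls round the work are solid. World frame = base frame: x ahead of the robot, y to its left, z up, the work surface at z = 0. Lengths are in mm, angles in rad, forces in N, time in s.
With the tool pointing down it reaches from about 300 to 1000 mm from the base axis. Payload 5.1 kg.
Tool frame: the origin (TCP) lies at the very end of the fingers, on their centre line; the grasp point (between the pads) lies grasp_offset behind it (grasp_offset is the distance from the TCP to the grasp point, in mm); z points along the fingers, y is the line along which they close (so a half turn about z gives the same grasp; the last joint's range is limited). The gripper opens to 95 mm and grips with 3 to 60 N. Pads are 20 mm wide; open, the fingers measure 119 mm over their backs; the gripper's body (75 mm by 180 mm) begins 59 mm behind the grasp point.
Start: joints at [-1.409, 0.124, 1.65, -0, 1.367, -0.083], TCP at [157.503, -630.617, 214.656] pointing down, gripper open.
Joint ranges: [-2.61, 2.61], [-1.02, 2.33], [0.03, 2.71], [-1.35, 4.49], [0.32, 2.68], [-2.91, 2.91]. Speed limits (rad/s): [2.57, 2.57, 3.14, 3.14, 3.14, 3.14].

INTERFACE

Orientations are given as a unit quaternion [x, y, z, w].
In Python, from workcell import * gives the robot as it stands.
- The arm moves only by the tool step_arm, never from a script. Its argument "moves" is a list that holds one entry, the list of rows, each a list of 7 numbers: the shift along the tool's x, y, z in m, then the turn, a rotation vector about the tool's x, y, z in rad, then the opening, from 0 (shut) to 1 (fully open). A call has 1 to 5 rows; each row is the pose to reach, as a shift and turn from the pose commanded when the call began, along the tool's axes at that moment; what a row does not reach only later rows make up. A row lasts 1/8 s, in which the tool goes at most 62.5 mm and 10.7 degrees, less where a joint would pass 70% of its speed; a pose out of reach is approached as far as the arm can. A call with a gripper value outside its range is refused whole. The fingers move at their own pace and stop on an object; "squeeze" is the grip in N (left out, the last holds). Time passes only in rows, so rows that repeat a pose let the fingers close. It gives the time, the measured TCP pose, the force, the opening and the grip force at its end, in the units of the state.
- state(): the state, without advancing time (a new reading comes with each control period).
- read_camera(name): name is "scene" or "top"; returns the picture (400x640x3 uint8, blue, green, red); there is no depth.
- camera_params(name): a dict with "K" (3x3 intrinsics, pixels), "cam_to_world" (4x4, takes a point from camera to world coordinates). Camera axes: x right, y up, looking along -z (the intrinsics and any distortion apply to the point x, -y, -z); pixel columns grow to the right and rows downward; lengths in mm; the calibration is good to about 2 mm. A picture is of the moment at which its call begins. camera_params takes no time and is no camera call.
- finish_job(): hands the job in; it is judged then, once.
The state is a dict: "time_s": time; "joint_pos": joint angles; "qvel": joint speeds; "effort": joint torques, N m; "ee_pos": TCP position; "eef_rot": TCP orientation; "wrist_force": force on the tool from outside, world axes, zero at the start; "wrist_torque": the same for the moment, N m; "finger_gap": finger opening in mm; "grasp_force": force on a finger pad.
Only numpy, scipy, OpenCV 4.12 (cv2) and the standard library are available. Lean on these libraries where they do the work, as an engineer would, in place of code of your own. Each camera call takes 0.05 s, during which the arm holds its last target. There are 200 camera calls.

## Working session

There is one attempt and no reset: what is moved stays moved. The work goes in short steps, Python scripts to look and compute and a tool call to move; the robot and the scene stay as the last step left them, time stands still between calls to the robot, and variables do not carry over. Pictures are saved under pics/ and viewed, at most 10 in all, crops included, and the job is handed in when it is done.

Besides the shell and the picture viewer there is one more tool, called after ">>>" as name([rows], argument=value, ...), one row to a line, values as JSON. step_arm: Moves the arm, as the interface text tells. Its arguments: {"type":"object","properties":{"moves":{"type":"array"},"squeeze":{"type":"number"}},"required":["moves"]}

```bash
mkdir -p pics; cat > h.py <<'E'
from workcell import *
import numpy as np, cv2
def ray(cam,u,v):
    p=camera_params(cam);K=np.array(p["K"]);T=np.array(p["cam_to_world"])
    d=p.get("dist",p.get("distortion"))
    q=cv2.undistortPoints(np.array([[[u,v]]],float),K,None if d is None else np.array(d,float))[0,0]
    return T[:3,3],T[:3,:3]@np.array([q[0],-q[1],-1])
def at(cam,u,v,z):
    o,d=ray(cam,u,v);return o+d*(z-o[2])/d[2]
def proj(cam,P):
    p=camera_params(cam);K=np.array(p["K"]);T=np.array(p["cam_to_world"])
    c=np.linalg.inv(T)@np.append(P,1);c=np.array([c[0],-c[1],-c[2]]);q=K@c;return q[:2]/q[2]
E
python3 - <<'E'
from h import *
for c in("scene","top"):
    cv2.imwrite(f"pics/{c}0.png",read_camera(c));p=camera_params(c);print(c,{k:np.round(v,3).tolist() if not isinstance(v,str) else v for k,v in p.items()})
print(state())
E
```

```text
scene {'K': [[455.22, 0.0, 316.65], [0.0, 455.22, 194.99], [0.0, 0.0, 1.0]], 'cam_to_world': [[0.842, -0.455, 0.291, 848.126], [0.54, 0.694, -0.477, -344.538], [0.015, 0.558, 0.83, 851.222], [0.0, 0.0, 0.0, 1.0]]}
top {'K': [[470.233, 0.0, 317.729], [0.0, 470.233, 195.264], [0.0, 0.0, 1.0]], 'cam_to_world': [[-0.004, 0.973, -0.23, 304.827], [-1.0, -0.003, 0.007, 111.52], [0.006, 0.23, 0.973, 1156.842], [0.0, 0.0, 0.0, 1.0]]}
{'time_s': 0.1, 'joint_pos': array([-1.40860266e+00,  1.24447564e-01,  1.65151663e+00, -1.84044551e-05,
        1.36751923e+00, -8.25825795e-02]), 'qvel': array([ 0.00147588,  0.0004329 , -0.0021593 ,  0.00290484, -0.00123204,
        0.00209922]), 'effort': array([ 7.39682628e-05, -4.18882549e+01, -3.61096036e+01,  7.77330576e-02,
        4.61720175e-02, -5.78691220e-05]), 'ee_pos': array([ 157.40432748, -630.05659744,  213.51731154]), 'eef_rot': array([ 9.92519246e-01,  1.22084613e-01, -4.66254602e-05, -9.44276870e-04]), 'wrist_force': array([-0.0822453 ,  0.32947791,  0.1241359 ]), 'wrist_torque': array([ 0.05335777, -0.03472746,  0.02393279]), 'grasp_force': 0.0, 'finger_gap': 95.1065860224026}
```

View pics/scene0.png

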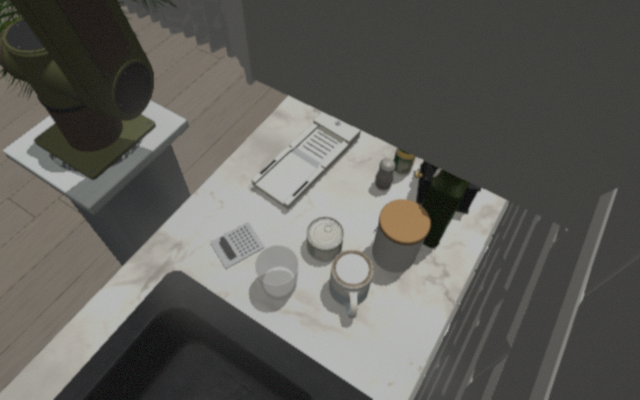

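View pics/top0.png

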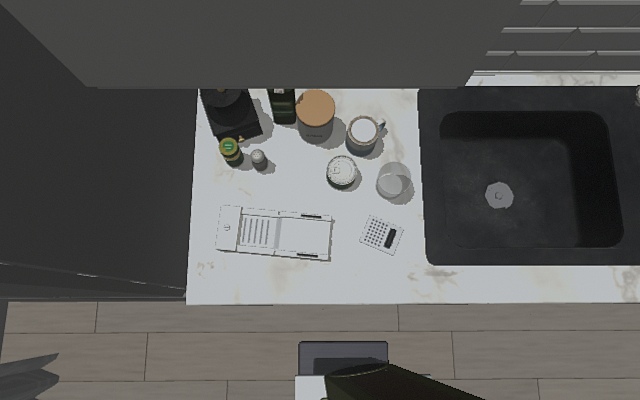

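The slicer lies at top-view pixels (217–333, 206–262) with its bridge on the left. The insert is at about (382, 234), grip on the right. I'll enlarge both.

```bash
python3 - <<'E'
from h import *
a=cv2.imread("pics/top0.png")
c1=cv2.resize(a[200:270,210:338],None,fx=6,fy=6,interpolation=cv2.INTER_CUBIC)
c2=cv2.resize(a[208:261,350:416],None,fx=11,fy=11,interpolation=cv2.INTER_CUBIC)
cv2.imwrite("pics/c1.png",c1);cv2.imwrite("pics/c2.png",c2)
E
```

```text
(no output)
```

View pics/c1.png

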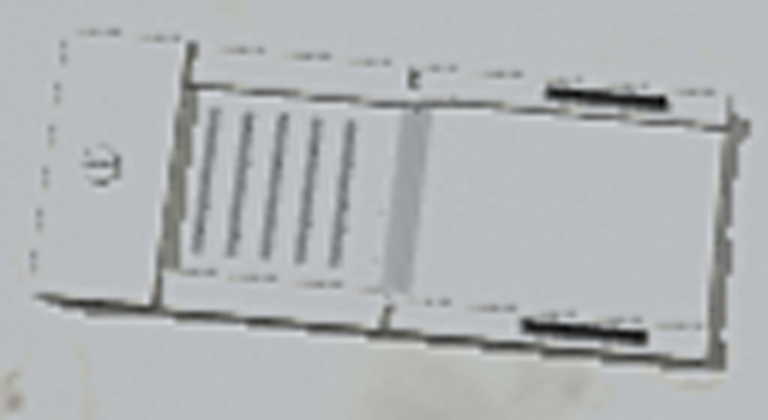

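View pics/c2.png

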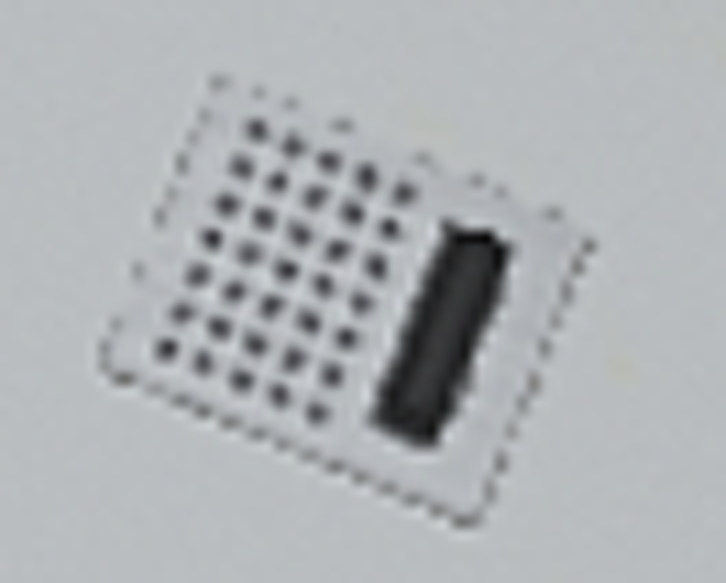

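Slicer corners and insert corners are readable in both crops: the bridge front edge runs (192,42)–(157,305), the plate corners are (215,78), (592,243), (475,522), (105,370), and the grip top is near (440,335).

```bash
python3 - <<'E'
from h import *
A=lambda u,v,z:at("top",(u+.5)/6-.5+210,(v+.5)/6-.5+200,z)
B=lambda u,v,z:at("top",(u+.5)/11-.5+350,(v+.5)/11-.5+208,z)
r=lambda x:np.round(x,1).tolist()
S=dict(bfl=(192,42,41),bfr=(157,305,41),bel=(65,35,41),ber=(35,297,41),dl=(730,100,32),dr=(714,352,32),scr=(100,165,42),lip0=(430,112,24),lip1=(410,292,24),lp0=(404,110,27),lp1=(383,290,27))
for k,v in S.items():S[k]=A(*v);print(k,r(S[k]))
mb=(S['bel']+S['ber'])/2;md=(S['dl']+S['dr'])/2;d=(mb-md)[:2];print("len",np.linalg.norm(d),"yaw",np.arctan2(d[1],d[0]),"mid",r((mb+md)/2))
for a,b in(("bfl","bfr"),("bel","ber"),("dl","dr"),("lip0","lip1")):
    w=(S[a]-S[b])[:2];print(a,np.linalg.norm(w),np.arctan2(w[1],w[0])+np.pi/2)
Q=[B(u,v,5) for u,v in((215,78),(592,243),(475,522),(105,370))]
print([r(q) for q in Q],[np.linalg.norm(Q[i]-Q[i-3]) for i in range(4)])
c=sum(Q)/4;x=(Q[0]+Q[3]-Q[1]-Q[2])[:2];print("plate",r(c),"yaw",np.arctan2(x[1],x[0]))
gt=[B(u,v,27) for u,v in((447,225),(510,240),(437,445),(375,420))];g=sum(gt)/4
gx=(gt[0]+gt[1]-gt[2]-gt[3])[:2]
print("grip",r(g),np.arctan2(gx[1],gx[0])+np.pi/2,"expected",r(c[:2]-22*x/np.linalg.norm(x)))
# bystanders
for n,u,v,z in(("tin",341,171,58),("tumbler",394,177,93),("spice",229,145,106)):print(n,r(at("top",u,v,z)))
s=camera_params("scene")
E
```

```text
bfl [541.2, 288.6, 41.0]
bfr [435.1, 298.9, 41.0]
bel [544.2, 340.0, 41.0]
ber [438.4, 347.2, 41.0]
dl [518.4, 71.3, 32.0]
dr [416.7, 78.8, 32.0]
scr [490.9, 323.5, 42.0]
lip0 [515.3, 193.4, 24.0]
lip1 [441.9, 200.5, 24.0]
lp0 [515.6, 203.8, 27.0]
lp1 [442.4, 211.0, 27.0]
len 269.59951274840677 yaw 1.4824358995557871 mid [479.4, 209.3, 36.5]
bfl 106.63235554407369 1.4739528220612699
bel 106.09157447965308 1.5023710076660723
dl 102.02444545987584 1.4975870132897768
lip0 73.76741155281267 1.4753341060456937
[[527.3, -24.1, 5.0], [489.3, -107.9, 5.0], [426.7, -79.0, 5.0], [460.9, 2.5, 5.0]] [np.float64(92.07711513082577), np.float64(68.9398942359126), np.float64(88.38107827371898), np.float64(71.54074974222708)]
plate [476.0, -52.1, 5.0] yaw 1.158480832989768
grip [466.1, -69.9, 27.0] 1.1896307011553802 expected [467.2, -72.3]
tin [625.3, 47.3, 58.0]
tumbler [600.1, -74.9, 93.0]
spice [675.6, 312.8, 106.0]
```

```bash
cat >> h.py <<'E'
from scipy.spatial.transform import Rotation as Ro
def go(x,y,z,ya):
    "shift (mm) & turn from measured pose to TCP x,y,z pointing down with tool y at angle ya"
    s=state();R=Ro.from_quat(s["eef_rot"])
    Y=np.array([np.cos(ya),np.sin(ya),0]);Z=np.array([0,0,-1.]);X=np.cross(Y,Z)
    T=Ro.from_matrix(np.c_[X,Y,Z])
    print("at",np.round(s["ee_pos"],1),"shift",np.round(R.inv().apply(np.array([x,y,z])-s["ee_pos"]),1),"turn",np.round((R.inv()*T).as_rotvec(),3),"F",np.round(s["wrist_force"],1),"t",s["time_s"])
E
python3 - <<'E'
from h import *
print(globals().get("grasp_offset"))
go(466.5,-71,150,1.18-np.pi)
E
```

```text
18.8
at [ 157.4 -630.1  213.5] shift [ 435.4 -467.4   64.5] turn [-0.002  0.     0.636] F [-0.1  0.3  0.1] t 0.1
```

>>> step_arm([
  [[0.042,-0.045,0,0,0,0.13,1],[0.084,-0.09,0,0,0,0.26,0.8],[0.126,-0.135,0,0,0,0.39,0.6],[0.168,-0.18,0,0,0,0.52,0.5],[0.21,-0.225,0,0,0,0.636,0.45]],
], squeeze=20)

```text
time_s: 0.72
ee_pos: [307.1, -359.4, 214.2]
eef_rot: [0.98, -0.197, -0.0, -0.0]
wrist_force: [1.2, 0.2, -0.3]
finger_gap: 60.5
grasp_force: 0.0
```

```bash
python3 -c "
from h import *
go(466.5,-71,120,1.18-np.pi)"
```

```text
at [ 307.1 -359.4  214.2] shift [  35.9 -327.5   94.3] turn [-0.     0.    -0.005] F [ 1.2  0.2 -0.3] t 0.725
```

>>> step_arm([
  [[0.007,-0.06,0.01,0,0,0,0.45],[0.014,-0.12,0.03,0,0,0,0.45],[0.021,-0.18,0.05,0,0,0,0.45],[0.028,-0.24,0.07,0,0,0,0.45],[0.034,-0.3,0.09,0,0,0,0.45]],
])

```text
time_s: 1.35
ee_pos: [451.0, -98.9, 125.4]
eef_rot: [0.981, -0.194, 0.0, 0.0]
wrist_force: [1.5, -0.6, 0.8]
finger_gap: 42.6
grasp_force: 0.0
```

>>> step_arm([
  [[0,0,0,0,0,0,0.45],[0,0,0,0,0,0,0.45]],
])

```text
time_s: 1.6
ee_pos: [450.4, -100.8, 125.9]
eef_rot: [0.981, -0.194, -0.0, 0.0]
wrist_force: [0.3, -0.2, 0.7]
finger_gap: 42.8
grasp_force: 0.0
```

```bash
python3 - <<'E'
from h import *
go(466.5,-71,60,1.18-np.pi)
a=read_camera("top");cv2.imwrite("pics/t1.png",cv2.resize(a[180:270,330:430],None,fx=6,fy=6,interpolation=cv2.INTER_CUBIC))
b=read_camera("scene");cv2.imwrite("pics/s1.png",cv2.resize(b[150:300,160:330],None,fx=4,fy=4,interpolation=cv2.INTER_CUBIC))
E
```

```text
at [ 450.4 -100.8  125.9] shift [  3.6 -33.7  65.9] turn [0.001 0.    0.   ] F [ 0.3 -0.2  0.7] t 1.6
```

View pics/s1.png

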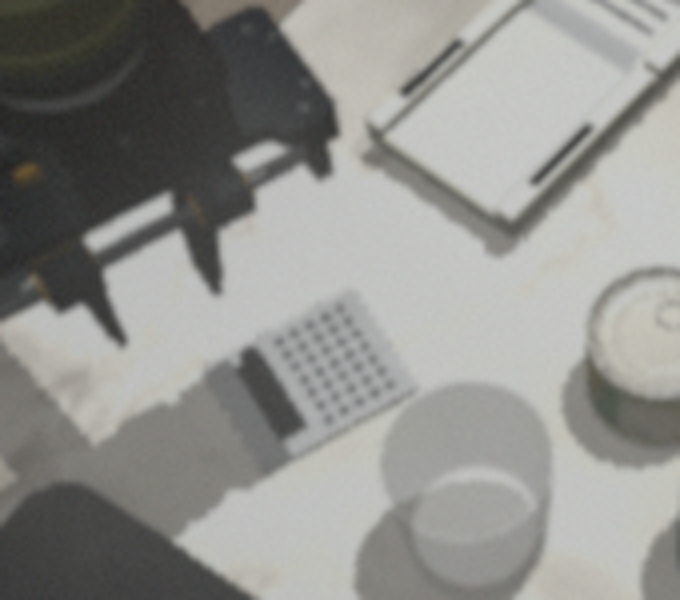

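The scene view shows the fingers (tips at crop (122,345) and (218,292)) over the near side of the insert. The grip bar is centred near crop (270,390), and the 180 mm body runs along the closing axis, clear of the tumbler.

```bash
python3 - <<'E'
from h import *
print(proj("scene",state()["ee_pos"]), proj("scene",np.array([466.3,-71,27])),at("scene",160+270/4,150+390/4,24))
E
```

```text
[199.17691902 225.0360824 ] [224.95368675 242.33643341] [476.67898678 -76.38862433  24.        ]
```

>>> step_arm([
  [[0.003,-0.034,0.01,0,0,0,0.45],[0.003,-0.034,0.065,0,0,0,0.45],[0.003,-0.034,0.065,0,0,0,0.45]],
])

```text
time_s: 2.08
ee_pos: [462.6, -70.7, 57.6]
eef_rot: [0.981, -0.195, -0.004, -0.0]
wrist_force: [-0.8, 1.0, -0.4]
finger_gap: 42.9
grasp_force: 0.0
```

```bash
python3 - <<'E'
from h import *
go(466.3,-71,9,1.18-np.pi)
b=read_camera("scene");cv2.imwrite("pics/s2.png",cv2.resize(b[190:290,190:300],None,fx=6,fy=6,interpolation=cv2.INTER_CUBIC))
E
```

```text
at [462.6 -70.7  57.6] shift [ 4.  -1.2 48.6] turn [ 0.001  0.009 -0.003] F [-0.8  1.  -0.4] t 2.075
```

View pics/s2.png

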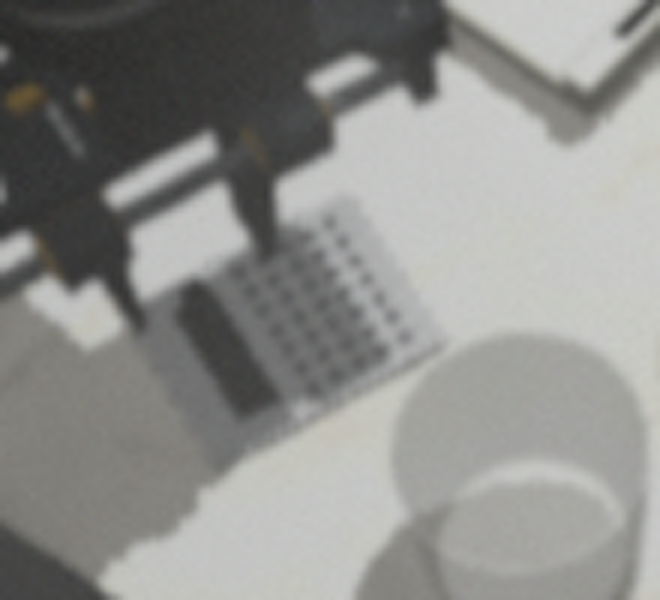

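Finger tips at crop (140,328) and (265,250) straddle the bar, centred near (225,345). This agrees with the top-view estimate, so I descend with a small correction and close.

>>> step_arm([
  [[0.004,-0.001,0.025,0,0.008,0,0.45],[0.004,-0.001,0.045,0,0.008,0,0.45],[0.004,-0.001,0.045,0,0.008,0,0.45]],
])

```text
time_s: 2.5
ee_pos: [470.6, -72.0, 17.1]
eef_rot: [0.981, -0.195, 0.004, 0.001]
wrist_force: [0.4, -0.3, 0.2]
finger_gap: 42.9
grasp_force: 0.0
```

>>> step_arm([
  [[0,0,0.001,0,0,0,0.2],[0,0,0.001,0,0,0,0.0],[0,0,0.001,0,0,0,0.0],[0,0,0.001,0,0,0,0.0]],
])

```text
time_s: 3.0
ee_pos: [470.8, -71.3, 15.6]
eef_rot: [0.981, -0.194, 0.004, 0.001]
wrist_force: [-0.2, -0.5, 2.9]
finger_gap: 10.0
grasp_force: 20.0
```

>>> step_arm([
  [[-0.003,0,0,0,-0.008,0,0.25],[-0.003,0,0.006,0,-0.008,0,0.25],[-0.003,0,0.007,0,-0.008,0,0.1],[-0.003,0,0.007,0,-0.008,0,0.0],[-0.003,0,0.007,0,-0.008,0,0.0]],
], squeeze=30)

```text
time_s: 3.62
ee_pos: [467.3, -69.8, 7.6]
eef_rot: [0.981, -0.194, -0.0, -0.0]
wrist_force: [0.3, 0.5, -2.6]
finger_gap: 10.1
grasp_force: 30.0
```

```bash
python3 - <<'E'
from h import *
s=state();print(s["finger_gap"],s["grasp_force"])
xh=np.array([np.cos(1.482),np.sin(1.482)]);g=np.array([480,209.3])+xh*(-72-22);print("grip target",g)
go(g[0],g[1],70,1.482-np.pi)
E
```

```text
10.144817953539253 29.999252557754517
grip target [471.66410982 115.67034158]
at [467.3 -69.8   7.6] shift [ -66.7 -173.2  -62.3] turn [-0.     0.001 -0.302] F [ 0.3  0.5 -2.6] t 3.625
```

>>> step_arm([
  [[0,0,-0.03,0,0,0,0],[-0.005,-0.015,-0.06,0,0,-0.06,0],[-0.02,-0.055,-0.07,0,0,-0.14,0],[-0.04,-0.105,-0.07,0,0,-0.22,0],[-0.059,-0.15,-0.07,0,0,-0.302,0]],
])

```text
time_s: 4.25
ee_pos: [470.0, 92.7, 78.1]
eef_rot: [0.999, -0.043, 0.0, -0.0]
wrist_force: [-0.3, 0.1, -1.0]
finger_gap: 9.7
grasp_force: 30.0
```

>>> step_arm([
  [[0,-0.022,0,0,0,0,0],[0,-0.022,0,0,0,0,0],[0,-0.022,0,0,0,0,0]],
])

```text
time_s: 4.62
ee_pos: [471.9, 112.6, 77.6]
eef_rot: [0.999, -0.045, -0.0, 0.0]
wrist_force: [-0.9, -0.3, -1.9]
finger_gap: 9.8
grasp_force: 30.0
```

```bash
python3 - <<'E'
from h import *
go(471.7,115.7,50,1.482-np.pi)
a=read_camera("top");cv2.imwrite("pics/t2.png",cv2.resize(a[195:275,205:345],None,fx=5.5,fy=5.5,interpolation=cv2.INTER_CUBIC))
b=read_camera("scene");cv2.imwrite("pics/s3.png",cv2.resize(b[100:220,230:380],None,fx=5,fy=5,interpolation=cv2.INTER_CUBIC))
E
```

```text
at [471.9 112.6  77.6] shift [-0.5 -3.1 27.6] turn [ 0.001  0.001 -0.001] F [-0.9 -0.3 -1.9] t 4.625
```

View pics/s3.png

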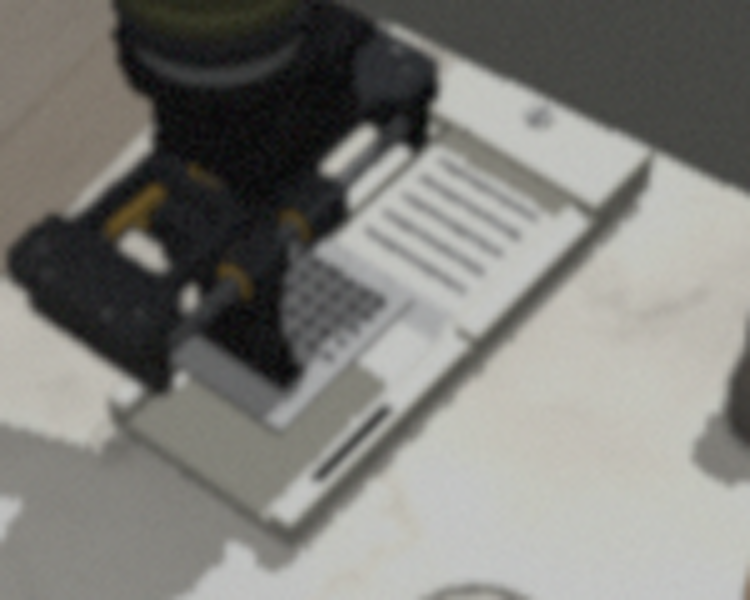

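View pics/t2.png

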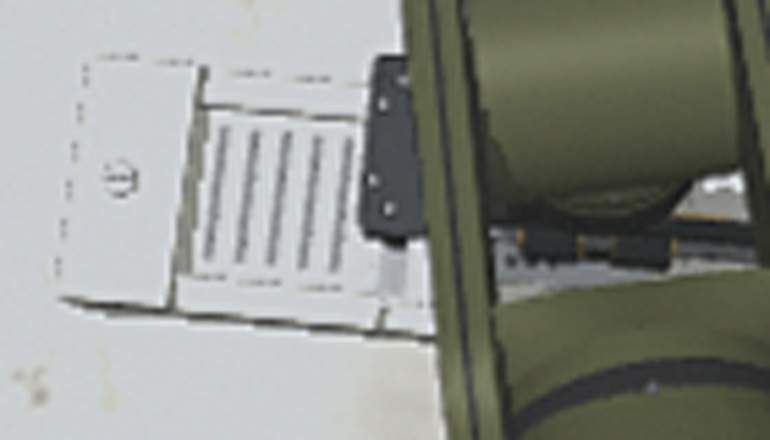

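The insert is held level over the deck, with its near tail corner at scene crop (280,428). The bed's near corner is at (283,522) and the lip marker at (465,340). I compare these with projections.

```bash
python3 - <<'E'
from h import *
c=lambda P:np.round((proj("scene",P)-[230,100]+.5)*5-.5)
yw=1.482;xh=np.array([np.cos(yw),np.sin(yw),0]);yh=np.array([-xh[1],xh[0],0]);O=np.array([480,209.3,0])
S=lambda x,y,z:O+x*xh+y*yh+[0,0,z]
print("bed corner -y",c(S(-135,-54,32)),"+... bridge far/near corner",c(S(85.5,-54,41)),"screw?",c(S(118,0,42)),"bridge corner end",c(S(135,-54,41)))
g=np.array([471.9,112.6,0]);P=lambda x,y,z:g+(x+22)*xh+y*yh+[0,0,z]
print("tail corner",c(P(-45,-36,75)),"nose corner",c(P(45,-36,75)))
print("mm per 5px sideways",c(P(-45,-41,75)),c(P(-40,-36,75)))
E
```

```text
bed corner -y [287. 526.] +... bridge far/near corner [589. 204.] screw? [537. 109.] bridge corner end [649. 142.]
tail corner [274. 424.] nose corner [407. 292.]
mm per 5px sideways [283. 431.] [281. 417.]
```

>>> step_arm([
  [[-0.002,-0.003,0.02,0,0,0,0],[-0.002,-0.003,0.036,0,0,0,0],[-0.002,-0.003,0.04,0,0,0,0],[-0.002,-0.003,0.042,0,0,0,0],[-0.002,-0.003,0.042,0,0,0,0]],
])

```text
time_s: 5.35
ee_pos: [471.0, 116.2, 36.5]
eef_rot: [0.999, -0.045, 0.0, -0.0]
wrist_force: [0.6, -0.4, -2.7]
finger_gap: 10.0
grasp_force: 30.0
```

>>> step_arm([
  [[0,0,0.001,0,0,0,0],[0,0,0.002,0,0,0,0],[0,0,0.003,0,0,0,0],[0,0,0.003,0,0,0,0]],
])

```text
time_s: 5.85
ee_pos: [470.4, 116.3, 32.9]
eef_rot: [0.999, -0.045, -0.0, 0.0]
wrist_force: [0.1, -0.2, -2.4]
finger_gap: 10.2
grasp_force: 30.0
```

>>> step_arm([
  [[0,0,0.0005,0,0,0,0],[0,0,0.001,0,0,0,0],[0,0,0.0015,0,0,0,0],[0,0,0.0015,0,0,0,0]],
])

```text
time_s: 6.35
ee_pos: [470.6, 116.3, 31.6]
eef_rot: [0.999, -0.045, 0.0, -0.0]
wrist_force: [0.5, -0.1, -1.9]
finger_gap: 9.8
grasp_force: 30.0
```

Close to the deck. I open slightly so that it settles, and check.

>>> step_arm([
  [[0,0,0.0005,0,0,0,0.15],[0,0,0.0005,0,0,0,0.25],[0,0,0.0005,0,0,0,0.35],[0,0,0.0005,0,0,0,0.35],[0,0,0.0005,0,0,0,0.35]],
])

```text
time_s: 6.98
ee_pos: [470.6, 116.3, 31.1]
eef_rot: [0.999, -0.045, 0.0, -0.0]
wrist_force: [-0.6, -0.4, 0.9]
finger_gap: 33.5
grasp_force: 0.0
```

>>> step_arm([
  [[0,0,-0.03,0,0,0,0.35],[0,0.02,-0.05,0,0,0,0.2],[0,0.04,-0.05,0,0,0,0],[0,0.04,-0.05,0,0,0,0]],
])

```text
time_s: 7.48
ee_pos: [467.1, 75.8, 81.3]
eef_rot: [0.999, -0.045, 0.0, -0.0]
wrist_force: [0.5, 0.1, 0.9]
finger_gap: 8.5
grasp_force: 0.0
```

```bash
python3 - <<'E'
from h import *
b=read_camera("scene");cv2.imwrite("pics/s4.png",cv2.resize(b[100:220,230:380],None,fx=5,fy=5,interpolation=cv2.INTER_CUBIC))
c=lambda P:np.round((proj("scene",P)-[230,100]+.5)*5-.5)
yw=1.482;xh=np.array([np.cos(yw),np.sin(yw),0]);yh=np.array([-xh[1],xh[0],0]);O=np.array([480,209.3,0])
S=lambda x,y,z:O+x*xh+y*yh+[0,0,z]
g=O-93*xh
for n,x,y in(("tail-",-117,-36),("tail+",-117,36),("nose-",-27,-36),("nose+",-27,36)):print(n,c(S(x,y,29)))
print("rail -y inner",c(S(-117,-41,32)),c(S(-27,-41,32)),"+y",c(S(-117,41,32)),c(S(-27,41,32)))
E
```

```text
tail- [282. 480.]
tail+ [157. 397.]
nose- [410. 351.]
nose+ [287. 273.]
rail -y inner [290. 483.] [418. 352.] +y [148. 387.] [279. 264.]
```

View pics/s4.png

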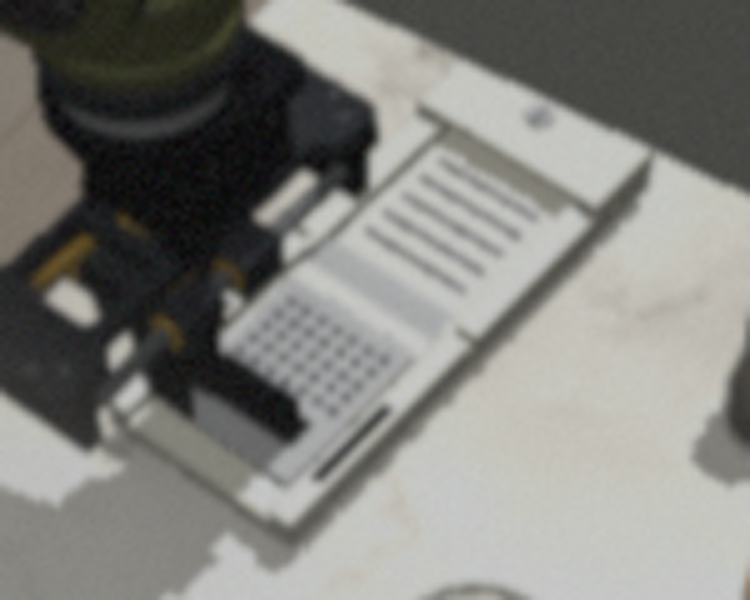

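>>> step_arm([
  [[0.001,0,0.02,0,0,0,0],[0.001,0,0.043,0,0,0,0],[0.001,0,0.043,0,0,0,0],[0.001,-0.006,0.043,0,0,0,0],[0.001,-0.012,0.043,0,0,0,0]],
])

```text
time_s: 8.15
ee_pos: [470.0, 89.0, 39.1]
eef_rot: [0.999, -0.045, 0.001, -0.0]
wrist_force: [-0.3, 0.2, 0.1]
finger_gap: 0.9
grasp_force: 0.0
```

>>> step_arm([
  [[0,-0.003,0,0,0,0,0],[0,-0.006,0,0,0,0,0],[0,-0.009,0,0,0,0,0],[0,-0.012,0,0,0,0,0]],
])

```text
time_s: 8.65
ee_pos: [470.1, 100.4, 38.0]
eef_rot: [0.999, -0.045, 0.0, 0.0]
wrist_force: [-0.6, -0.2, 0.2]
finger_gap: 0.6
grasp_force: 0.0
```

>>> step_arm([
  [[0,-0.002,0,0,0,0,0],[0,-0.004,0,0,0,0,0],[0,-0.006,0,0,0,0,0],[0,-0.008,0,0,0,0,0],[0,-0.01,0,0,0,0,0]],
])

```text
time_s: 9.28
ee_pos: [471.0, 110.3, 38.0]
eef_rot: [0.999, -0.045, -0.0, 0.0]
wrist_force: [-0.0, -0.7, 0.3]
finger_gap: 0.1
grasp_force: 0.3
```

>>> step_arm([
  [[0,-0.002,0,0,0,0,0],[0,-0.004,0,0,0,0,0],[0,-0.006,0,0,0,0,0]],
])

```text
time_s: 9.65
ee_pos: [471.5, 116.3, 38.0]
eef_rot: [0.999, -0.045, -0.0, -0.0]
wrist_force: [-1.8, -0.9, -0.3]
finger_gap: 0.7
grasp_force: 0.3
```

>>> step_arm([
  [[0,-0.002,0,0,0,0,0],[0,-0.004,0,0,0,0,0],[0,-0.006,0,0,0,0,0],[0,-0.008,0,0,0,0,0]],
])

```text
time_s: 10.15
ee_pos: [472.4, 124.2, 38.2]
eef_rot: [0.999, -0.045, 0.0, 0.0]
wrist_force: [-0.1, -2.1, 0.5]
finger_gap: 0.5
grasp_force: 0.7
```

>>> step_arm([
  [[0,-0.0015,0,0,0,0,0],[0,-0.003,0,0,0,0,0],[0,-0.0045,0,0,0,0,0]],
])

```text
time_s: 10.52
ee_pos: [472.8, 128.7, 38.2]
eef_rot: [0.999, -0.045, 0.0, -0.0]
wrist_force: [-0.2, -0.6, 0.8]
finger_gap: 0.1
grasp_force: 0.8
```

>>> step_arm([
  [[0,-0.0015,0,0,0,0,0],[0,-0.003,0,0,0,0,0],[0,-0.0045,0,0,0,0,0],[0,-0.006,0,0,0,0,0]],
])

```text
time_s: 11.02
ee_pos: [473.1, 134.8, 38.0]
eef_rot: [0.999, -0.045, -0.0, -0.0]
wrist_force: [-0.5, -1.6, 0.2]
finger_gap: 0.7
grasp_force: 0.5
```

>>> step_arm([
  [[0,-0.0015,0,0,0,0,0],[0,-0.003,0,0,0,0,0],[0,-0.0045,0,0,0,0,0],[0,-0.006,0,0,0,0,0]],
])

```text
time_s: 11.52
ee_pos: [473.7, 140.7, 38.0]
eef_rot: [0.999, -0.045, -0.0, -0.0]
wrist_force: [-0.1, -1.1, 0.9]
finger_gap: 0.2
grasp_force: 0.5
```

>>> step_arm([
  [[0,-0.002,0,0,0,0,0],[0,-0.004,0,0,0,0,0],[0,-0.006,0,0,0,0,0],[0,-0.008,0,0,0,0,0]],
])

```text
time_s: 12.02
ee_pos: [474.5, 148.7, 38.1]
eef_rot: [0.999, -0.045, 0.0, -0.0]
wrist_force: [0.1, -1.1, 1.7]
finger_gap: 0.2
grasp_force: 0.5
```

>>> step_arm([
  [[0,-0.002,0,0,0,0,0],[0,-0.004,0,0,0,0,0],[0,-0.006,0,0,0,0,0],[0,-0.008,0,0,0,0,0]],
])

```text
time_s: 12.52
ee_pos: [475.1, 156.7, 38.0]
eef_rot: [0.999, -0.045, -0.0, -0.0]
wrist_force: [-0.9, -1.1, 1.3]
finger_gap: 0.5
grasp_force: 0.6
```

>>> step_arm([
  [[0,-0.002,0,0,0,0,0],[0,-0.004,0,0,0,0,0],[0,-0.006,0,0,0,0,0],[0,-0.008,0,0,0,0,0]],
])

```text
time_s: 13.02
ee_pos: [475.8, 164.6, 38.0]
eef_rot: [0.999, -0.045, -0.0, 0.0]
wrist_force: [-0.7, -0.2, 1.7]
finger_gap: 0.4
grasp_force: 0.6
```

>>> step_arm([
  [[0,-0.002,0,0,0,0,0],[0,-0.004,0,0,0,0,0],[0,-0.006,0,0,0,0,0],[0,-0.008,0,0,0,0,0]],
])

```text
time_s: 13.52
ee_pos: [476.6, 172.6, 38.0]
eef_rot: [0.999, -0.045, 0.0, 0.0]
wrist_force: [-0.4, -1.9, 0.2]
finger_gap: 0.6
grasp_force: 0.6
```

>>> step_arm([
  [[0,-0.002,0,0,0,0,0],[0,-0.004,0,0,0,0,0],[0,-0.006,0,0,0,0,0],[0,-0.008,0,0,0,0,0]],
])

```text
time_s: 14.02
ee_pos: [477.3, 180.7, 38.0]
eef_rot: [0.999, -0.045, -0.0, -0.0]
wrist_force: [0.0, -0.0, 0.2]
finger_gap: 0.5
grasp_force: 0.0
```

>>> step_arm([
  [[0,-0.0015,0,0,0,0,0],[0,-0.003,0,0,0,0,0],[0,-0.0045,0,0,0,0,0],[0,-0.006,0,0,0,0,0]],
])

```text
time_s: 14.52
ee_pos: [477.8, 186.5, 38.0]
eef_rot: [0.999, -0.045, -0.0, 0.0]
wrist_force: [0.1, -0.5, 0.9]
finger_gap: 0.8
grasp_force: 0.2
```

>>> step_arm([
  [[0,-0.0015,0,0,0,0,0],[0,-0.003,0,0,0,0,0],[0,-0.0045,0,0,0,0,0],[0,-0.006,0,0,0,0,0]],
])

```text
time_s: 15.02
ee_pos: [478.4, 192.5, 38.0]
eef_rot: [0.999, -0.045, 0.0, 0.0]
wrist_force: [0.1, -1.1, -0.5]
finger_gap: 0.5
grasp_force: 0.2
```

>>> step_arm([
  [[0,-0.002,0,0,0,0,0],[0,-0.004,0,0,0,0,0],[0,-0.006,0,0,0,0,0],[0,-0.008,0,0,0,0,0]],
])

```text
time_s: 15.52
ee_pos: [479.1, 200.5, 38.0]
eef_rot: [0.999, -0.045, -0.0, 0.0]
wrist_force: [-0.3, -0.5, -0.2]
finger_gap: 0.3
grasp_force: 0.2
```

>>> step_arm([
  [[0,-0.0015,0,0,0,0,0],[0,-0.003,0,0,0,0,0],[0,-0.0045,0,0,0,0,0],[0,-0.006,0,0,0,0,0]],
])

```text
time_s: 16.02
ee_pos: [479.6, 206.4, 38.0]
eef_rot: [0.999, -0.045, -0.0, -0.0]
wrist_force: [0.7, -0.3, -1.2]
finger_gap: 0.2
grasp_force: 0.2
```

>>> step_arm([
  [[0,-0.0015,0,0,0,0,0],[0,-0.003,0,0,0,0,0],[0,-0.0045,0,0,0,0,0],[0,-0.006,0,0,0,0,0]],
])

```text
time_s: 16.52
ee_pos: [480.1, 212.4, 38.0]
eef_rot: [0.999, -0.045, -0.0, -0.0]
wrist_force: [0.0, -0.8, -0.7]
finger_gap: 0.5
grasp_force: 0.2
```

>>> step_arm([
  [[0,-0.001,0,0,0,0,0],[0,-0.002,0,0,0,0,0],[0,-0.003,0,0,0,0,0],[0,-0.004,0,0,0,0,0],[0,-0.005,0,0,0,0,0]],
])

```text
time_s: 17.15
ee_pos: [480.6, 217.4, 38.0]
eef_rot: [0.999, -0.045, 0.0, -0.0]
wrist_force: [-0.8, -1.1, -0.9]
finger_gap: 0.4
grasp_force: 0.2
```

```bash
python3 - <<'E'
from h import *
b=read_camera("scene");cv2.imwrite("pics/s5.png",cv2.resize(b[90:190,270:380],None,fx=6,fy=6,interpolation=cv2.INTER_CUBIC))
E
```

```text
(no output)
```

View pics/s5.png

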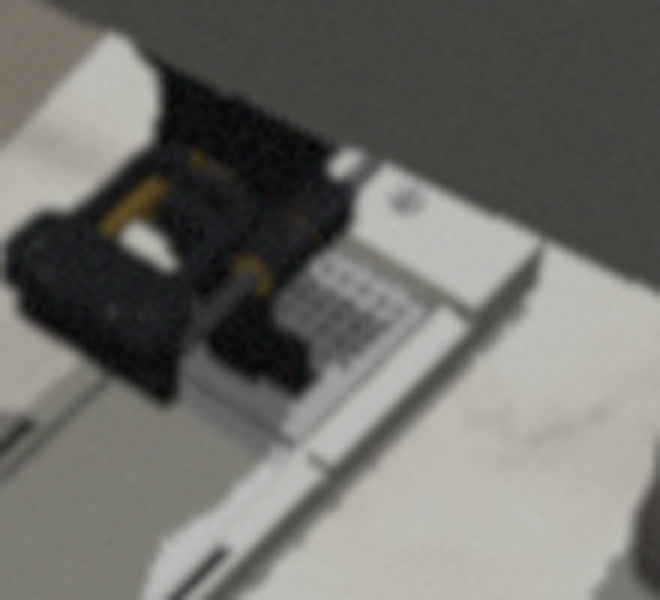

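The insert is over the lip with its nose at the bridge, square in the pocket; its tail edge is near (285,435), right at the lip. Now I feel forward in small steps.

>>> step_arm([
  [[0,-0.0005,0,0,0,0,0],[0,-0.001,0,0,0,0,0],[0,-0.0015,0,0,0,0,0],[0,-0.002,0,0,0,0,0]],
])

```text
time_s: 17.7
ee_pos: [480.8, 219.3, 38.0]
eef_rot: [0.999, -0.045, 0.0, -0.0]
wrist_force: [-0.2, -1.1, -0.8]
finger_gap: 0.3
grasp_force: 0.2
```

>>> step_arm([
  [[0,-0.0005,0,0,0,0,0],[0,-0.001,0,0,0,0,0],[0,-0.0015,0,0,0,0,0],[0,-0.002,0,0,0,0,0]],
])

```text
time_s: 18.2
ee_pos: [480.9, 221.3, 38.0]
eef_rot: [0.999, -0.045, -0.0, -0.0]
wrist_force: [-0.9, -1.2, -0.5]
finger_gap: 0.5
grasp_force: 0.2
```

>>> step_arm([
  [[0,-0.0005,0,0,0,0,0],[0,-0.001,0,0,0,0,0],[0,-0.0015,0,0,0,0,0],[0,-0.002,0,0,0,0,0]],
])

```text
time_s: 18.7
ee_pos: [481.1, 223.3, 38.1]
eef_rot: [0.999, -0.045, 0.0, -0.0]
wrist_force: [0.0, -0.6, -0.7]
finger_gap: 0.5
grasp_force: 0.2
```

>>> step_arm([
  [[0,-0.0005,0,0,0,0,0],[0,-0.001,0,0,0,0,0],[0,-0.0015,0,0,0,0,0],[0,-0.002,0,0,0,0,0]],
])

```text
time_s: 19.2
ee_pos: [481.3, 225.3, 38.1]
eef_rot: [0.999, -0.045, 0.0, -0.0]
wrist_force: [-0.8, -1.7, 0.5]
finger_gap: 0.3
grasp_force: 0.3
```

>>> step_arm([
  [[0,-0.0005,0,0,0,0,0],[0,-0.001,0,0,0,0,0],[0,-0.0015,0,0,0,0,0],[0,-0.002,0,0,0,0,0]],
])

```text
time_s: 19.7
ee_pos: [481.3, 226.6, 38.0]
eef_rot: [0.999, -0.044, -0.0, 0.001]
wrist_force: [-1.7, -5.4, 1.4]
finger_gap: 0.4
grasp_force: 2.7
```

>>> step_arm([
  [[0,-0.0002,0,0,0,0,0],[0,-0.0004,0,0,0,0,0],[0,-0.0006,0,0,0,0,0]],
])

```text
time_s: 20.08
ee_pos: [481.2, 226.7, 38.0]
eef_rot: [0.999, -0.044, -0.0, 0.001]
wrist_force: [-1.3, -6.1, 2.8]
finger_gap: 0.3
grasp_force: 3.7
```

The force rises with almost no advance, so this is the stop. Back off along the push line, then lift clear.

>>> step_arm([
  [[0,0.003,0,0,0,0,0],[0,0.012,0,0,0,0,0],[0,0.03,0,0,0,0,0],[0,0.04,-0.04,0,0,0,0],[0,0.08,-0.08,0,0,0,0]],
])

```text
time_s: 20.7
ee_pos: [473.9, 147.5, 118.6]
eef_rot: [0.999, -0.044, -0.0, -0.0]
wrist_force: [0.5, -0.4, 0.4]
finger_gap: 0.6
grasp_force: 0.0
```

>>> step_arm([
  [[0,0.05,0,0,0,0,0],[0,0.1,0,0,0,0,0],[0,0.15,0,0,0,0,0],[0,0.2,0,0,0,0,0],[0,0.2,0,0,0,0,0]],
])

```text
time_s: 21.32
ee_pos: [455.9, -54.1, 118.1]
eef_rot: [0.999, -0.048, 0.0, 0.0]
wrist_force: [-0.7, 1.0, -0.2]
finger_gap: 0.2
grasp_force: 0.0
```

```bash
python3 - <<'E'
from h import *
print(state()["ee_pos"],state()["wrist_force"])
a=read_camera("top");cv2.imwrite("pics/t6.png",a)
g=a.max(axis=2)
yw=1.482;xh=np.array([np.cos(yw),np.sin(yw),0]);yh=np.array([-xh[1],xh[0],0]);O=np.array([480,209.3,0])
# brightness profile along slicer x, averaged over y, sampled on plane z=29 (bar top z=51 separately)
for z,ys in((51,(-15,15)),(29,(-34,-26)),(29,(26,34))):
    xs=np.arange(-30,90,2.);v=[]
    for x in xs:
        pts=np.array([proj("top",O+x*xh+y*yh+[0,0,z]) for y in np.linspace(*ys,9)],np.float32)
        v.append(cv2.remap(g,pts[:,:1],pts[:,1:],cv2.INTER_LINEAR).mean())
    print(z,ys,[(int(x),int(q)) for x,q in zip(xs,v)])
E
```

```text
[455.90215639 -54.07172117 118.09354785] [-0.73323853  1.01248496 -0.1854024 ]
51 (-15, 15) [(-30, 205), (-28, 206), (-26, 206), (-24, 206), (-22, 206), (-20, 206), (-18, 206), (-16, 197), (-14, 179), (-12, 175), (-10, 173), (-8, 175), (-6, 178), (-4, 187), (-2, 205), (0, 204), (2, 180), (4, 157), (6, 199), (8, 210), (10, 207), (12, 210), (14, 207), (16, 167), (18, 99), (20, 57), (22, 46), (24, 49), (26, 55), (28, 60), (30, 58), (32, 65), (34, 113), (36, 192), (38, 215), (40, 209), (42, 196), (44, 165), (46, 158), (48, 190), (50, 205), (52, 179), (54, 155), (56, 173), (58, 204), (60, 192), (62, 158), (64, 165), (66, 196), (68, 202), (70, 171), (72, 155), (74, 184), (76, 208), (78, 188), (80, 128), (82, 89), (84, 125), (86, 188), (88, 213)]
29 (-34, -26) [(-30, 206), (-28, 206), (-26, 207), (-24, 206), (-22, 206), (-20, 207), (-18, 207), (-16, 205), (-14, 191), (-12, 178), (-10, 175), (-8, 173), (-6, 174), (-4, 176), (-2, 188), (0, 205), (2, 210), (4, 193), (6, 144), (8, 187), (10, 213), (12, 209), (14, 208), (16, 208), (18, 208), (20, 207), (22, 201), (24, 194), (26, 193), (28, 194),
[... 308 characters left out ...]
 (86, 99), (88, 137)]
29 (26, 34) [(-30, 206), (-28, 206), (-26, 206), (-24, 206), (-22, 206), (-20, 205), (-18, 206), (-16, 206), (-14, 200), (-12, 181), (-10, 177), (-8, 174), (-6, 176), (-4, 179), (-2, 185), (0, 201), (2, 204), (4, 184), (6, 163), (8, 181), (10, 209), (12, 207), (14, 207), (16, 205), (18, 204), (20, 205), (22, 206), (24, 205), (26, 206), (28, 208), (30, 207), (32, 207), (34, 206), (36, 205), (38, 206), (40, 208), (42, 206), (44, 202), (46, 190), (48, 176), (50, 178), (52, 194), (54, 197), (56, 168), (58, 168), (60, 194), (62, 206), (64, 198), (66, 177), (68, 179), (70, 200), (72, 195), (74, 181), (76, 174), (78, 189), (80, 204), (82, 184), (84, 118), (86, 101), (88, 124)]
```

The insert sits square: tail edge about 4 mm past the lip's face on both sides, with a dark gap behind it. I confirm the stop with one more gentle push.

>>> step_arm([
  [[0,-0.05,0,0,0,0,0],[0,-0.1,0,0,0,0,0],[0,-0.15,0,0,0,0,0],[0,-0.2,0,0,0,0,0],[0,-0.22,0,0,0,0,0]],
])

```text
time_s: 22.0
ee_pos: [475.4, 171.7, 118.0]
eef_rot: [0.999, -0.042, -0.0, -0.0]
wrist_force: [0.3, -0.3, 0.9]
finger_gap: 0.5
grasp_force: 0.0
```

>>> step_arm([
  [[0,-0.02,0.04,0,0,0,0],[0,-0.035,0.08,0,0,0,0],[0,-0.035,0.08,0,0,0,0],[0,-0.035,0.08,0,0,0,0]],
])

```text
time_s: 22.5
ee_pos: [479.6, 203.5, 39.1]
eef_rot: [0.999, -0.044, 0.001, -0.0]
wrist_force: [0.8, 0.4, 0.1]
finger_gap: 0.4
grasp_force: 0.0
```

```bash
python3 -c "
from h import *
go(481,225,38,1.482-np.pi)"
```

```text
at [479.6 203.5  39.1] shift [ -0.5 -21.5   1.1] turn [-0.    -0.001  0.001] F [0.8 0.4 0.1] t 22.5
```

>>> step_arm([
  [[0,-0.005,0,0,0,0,0],[0,-0.01,0,0,0,0,0],[0,-0.015,0,0,0,0,0],[0,-0.018,0,0,0,0,0],[0,-0.019,0,0,0,0,0]],
])

```text
time_s: 23.12
ee_pos: [481.0, 222.1, 38.0]
eef_rot: [0.999, -0.044, -0.0, 0.0]
wrist_force: [0.2, -0.9, 0.1]
finger_gap: 0.4
grasp_force: 0.0
```

>>> step_arm([
  [[0,-0.0005,0,0,0,0,0],[0,-0.001,0,0,0,0,0],[0,-0.0015,0,0,0,0,0],[0,-0.002,0,0,0,0,0]],
])

```text
time_s: 23.62
ee_pos: [481.2, 223.9, 38.0]
eef_rot: [0.999, -0.045, 0.0, -0.0]
wrist_force: [0.1, 0.5, -0.7]
finger_gap: 0.3
grasp_force: 0.0
```

>>> step_arm([
  [[0,-0.0005,0,0,0,0,0],[0,-0.001,0,0,0,0,0],[0,-0.0015,0,0,0,0,0],[0,-0.002,0,0,0,0,0]],
])

```text
time_s: 24.12
ee_pos: [481.4, 225.9, 38.1]
eef_rot: [0.999, -0.045, 0.0, -0.0]
wrist_force: [0.3, -0.2, -0.2]
finger_gap: 0.8
grasp_force: 0.0
```

>>> step_arm([
  [[0,-0.0004,0,0,0,0,0],[0,-0.0008,0,0,0,0,0],[0,-0.001,0,0,0,0,0]],
])

```text
time_s: 24.5
ee_pos: [481.4, 226.5, 38.0]
eef_rot: [0.999, -0.045, -0.0, 0.0]
wrist_force: [-1.3, -3.0, 1.0]
finger_gap: 0.7
grasp_force: 1.2
```

>>> step_arm([
  [[0,-0.0003,0,0,0,0,0],[0,-0.0006,0,0,0,0,0],[0,-0.0009,0,0,0,0,0],[0,-0.0009,0,0,0,0,0]],
])

```text
time_s: 25.0
ee_pos: [481.4, 226.6, 38.0]
eef_rot: [0.999, -0.044, -0.0, 0.001]
wrist_force: [-1.6, -6.1, 2.8]
finger_gap: 0.1
grasp_force: 3.4
```

Same position and same rigid force, so the stop is confirmed. Retreat and hand in.

>>> step_arm([
  [[0,0.001,0,0,0,0,0],[0,0.008,0,0,0,0,0],[0,0.03,0,0,0,0,0],[0,0.04,-0.04,0,0,0,0],[0,0.06,-0.08,0,0,0,0]],
])

```text
time_s: 25.62
ee_pos: [475.7, 167.9, 118.5]
eef_rot: [0.999, -0.044, -0.0, -0.0]
wrist_force: [0.8, -0.7, 0.2]
finger_gap: 0.0
grasp_force: 0.0
```

>>> step_arm([
  [[0,0.03,0,0,0,0,0],[0,0.03,0,0,0,0,0],[0,0.03,0,0,0,0,0],[0,0.03,0,0,0,0,0]],
])

```text
time_s: 26.12
ee_pos: [473.1, 138.8, 117.4]
eef_rot: [0.999, -0.044, -0.001, -0.0]
wrist_force: [0.4, 0.1, -0.9]
finger_gap: 0.4
grasp_force: 0.0
```

```bash
python3 -c "
from workcell import *
print(finish_job())"
```

```text
the job is handed in; nothing more can be done
None
```

I handed the job in at about 26 s: the insert was laid on the deck, let go, and pushed over the lip to a firm stop, felt twice at the same place at about 6 N; its drop into the pocket I judged from the top camera only, and no verdict came back.

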